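# Stack an optical window cell: spacer, window, retaining frame

### The job

Build the window cell in the aluminium holder, from the bottom up: first the thick spacer frame, then the frosted glass window, last the thin retaining frame, each lying flat and fully down on the one below. The window comes out of its dark grey cradle by its two ends but goes into the holder held by its long sides, so once the spacer is in, lay the window flat on the bench clear of the cradle, let go, and take it again the other way. Set the parts down gently, drop none of them, and leave the spanner, timer, marker and tin where they are.

Things in the scene. Friction and masses are not known exactly. Their poses are not given: they have to be found in the camera images.
- holder: Fixed aluminium window-cell holder, 118 mm long (x), 67 wide (y). Origin: centre of its underside on the bench; x long axis, z up. Each end (x) is closed across the full width by a wall rising to 54 mm, then a flare to 63 mm; 6 mm thick corner returns. Each long side (y) is open for its middle 64 mm, down to the bench: fingers fit only there. Starts right or left of centre, swapping with the cradle.
- nest (a point): Centre of the holder's nest floor, 12 mm above the bench straight over the holder's origin, same axes. The nest is 75 mm (x) by 55 mm (y); parts go in from above, long side along x, either way round. The floor is 44 mm wide (y) between the open sides, with a window through it. Undersides when seated: spacer 0, window 16, retaining frame 30 mm above this point.
- rack: Fixed dark grey plastic cradle holding the window at first, 60 mm long (x), 65 wide (y). Origin: centre of its underside; x along its length, z up. A wall 28 mm high along each long side (inner faces 53 mm apart) stands 6 mm above the window's top; ends (x) open: the window overhangs 4 mm at each end and is taken by its ends. Pads 8 mm above the bench. The bench midway between cradle and holder is free.
- window: Loose frosted (pale grey-white, opaque) glass plate without opening, 68 x 48 x 14 mm (x, y, z), 0.07 to 0.14 kg. Origin: centre of its underside; x along the 68 mm side, z up. Starts in the cradle with x along the cradle's x, underside 8 mm above the bench.
- spacer: Loose plain aluminium rectangular frame, the thicker of the two: 68 x 48 x 16 mm, rails 11 mm wide, opening 46 x 26 mm. Origin: centre of its underside; x along the 68 mm side, z up. Lies flat on the bench at the left, swapping places with the retaining frame.
- retainer: Loose thin aluminium retaining frame: 68 x 48 x 10 mm, rails 8 mm wide, opening 52 x 32 mm, a small dark dot in each top corner. Origin: centre of its underside; x along the 68 mm side, z up. Lies flat on the bench at the left.
- wrench: Bystander: loose open-end spanner, 27 x 128 x 6 mm, lying along y beyond the middle of the work. Origin: centre of its underside.
- timer: Bystander: loose white lab timer with two buttons, beyond the work just right of the spanner (another stands far left), 62 x 62 x 21 mm. Origin: centre of its underside.
- pen: Bystander: loose white and black marker pen, 17 x 135 x 16 mm, lying near the front edge along y. Origin: centre of its underside.
- tin: Bystander: loose round white metal tin, 65 mm across and 53 mm high. Origin: centre of its underside.
Mind the look-alikes: they are no part of the job. Leave any orange look-alike of the spacer alone.

How it is judged (in metres and radians):
On the way, in this order (a step that is already met when the one before it is completed fails the run):
1. the spacer lies flat on the holder's floor, released (z of spacer in the frame of holder between 0.009 and 0.015 m and horizontal distance between spacer and holder below 0.005 m and angle between spacer's own z axis and vertical below 0.06 rad and angle between the x axis of spacer and the x axis of holder, either way round below 0.15 rad and linear speed of spacer below 0.02 m/s and contact force between the fingers and spacer below 0.1 N), for 0.2 s.
2. the window lies flat on the bench clear of the cradle, released (height (world z) of window below 0.004 m and angle between window's own z axis and vertical below 0.06 rad and horizontal distance between window and rack above 0.06 m and linear speed of window below 0.02 m/s and contact force between the fingers and window below 0.1 N), for 0.2 s.
3. the window lies flat on the spacer in the holder, released (z of window in the frame of holder between 0.025 and 0.031 m and horizontal distance between window and holder below 0.005 m and angle between window's own z axis and vertical below 0.06 rad and angle between the x axis of window and the x axis of holder, either way round below 0.15 rad and linear speed of window below 0.02 m/s and contact force between the fingers and window below 0.1 N), for 0.2 s.
4. the retaining frame lies flat on the window in the holder, released (z of retainer in the frame of holder between 0.039 and 0.045 m and horizontal distance between retainer and holder below 0.005 m and angle between retainer's own z axis and vertical below 0.06 rad and angle between the x axis of retainer and the x axis of holder, either way round below 0.15 rad and linear speed of retainer below 0.02 m/s and contact force between the fingers and retainer below 0.1 N), for 0.2 s.
At the end, for the whole second after the job is handed in: Spacer, window and retaining frame lie in the holder in that order from the bottom: undersides 12, 28 and 42 mm above its underside (within 3 mm), each within 5 mm of its centre, tilted less than 0.06 rad, long sides along the holder's within 0.15 rad, at rest (z of spacer in the frame of holder between 0.009 and 0.015 m and horizontal distance between each of spacer, window, retainer and holder below 0.005 m and angle between each of spacer, window, retainer's own z axis and vertical below 0.06 rad and angle between the x axis of each of spacer, window, retainer and the x axis of holder, either way round below 0.15 rad and linear speed of each of spacer, window, retainer below 0.02 m/s and z of window in the frame of holder between 0.025 and 0.031 m and z of retainer in the frame of holder between 0.039 and 0.045 m); the robot touches nothing.
It fails at once if the spacer is dropped (falls faster than 0.45 m/s with no finger on it) (linear speed of spacer above 0.45 m/s and contact force between the fingers and spacer below 0.05 N).
It fails at once if the window is dropped (falls faster than 0.45 m/s with no finger on it) (linear speed of window above 0.45 m/s and contact force between the fingers and window below 0.05 N).
It fails at once if the retaining frame is dropped (falls faster than 0.45 m/s with no finger on it) (linear speed of retainer above 0.45 m/s and contact force between the fingers and retainer below 0.05 N).
It fails at once if the spanner, timer, marker or tin is displaced by more than 30 mm (distance of any of wrench, timer, pen, tin from where it was at the start of the episode above 0.03 m).
It also fails if it takes over 72 s, if anything falls off the work surface, if the arm or the gripper's body presses on something with over 40 N, if the wrist force passes 120 N, or if a joint passes its speed limit or range.

### The arm

A 7-joint arm with a two-finger parallel gripper is mounted at the origin on a cart in front of the work surface, level with it; the furniture and walls round the work are solid. World frame = base frame: x ahead of the robot, y to its left, z up, the work surface at z = 0. Lengths are in mm, angles in rad, forces in N, time in s.
With the tool pointing down it reaches from about 400 to 925 mm from the base axis. Payload 5.6 kg.
Tool frame: the origin (TCP) lies midway between the tips of the shut fingers; the grasp point (between the pads) lies bot.grip_point_offset behind it (bot.grip_point_offset is the distance from the TCP to the grasp point, in mm); z points along the fingers, y is the line along which they close (so a half turn about z gives the same grasp; the last joint's range is limited). The gripper opens to 85 mm and grips with 20 to 120 N. Pads are 22 mm wide; open, the fingers measure 114 mm over their backs; the gripper's body (76 mm by 85 mm) begins 54 mm behind the grasp point. The pads swing forward as they close: fully open they stand 13 mm farther back than shut.
Start: joints at [1.285, 0.468, -0.012, 1.603, 0.006, 1.071, -0.056], TCP at [156.232, -630.952, 231.29] pointing down, gripper open.
Joint ranges: [-2.53, 2.53], [-0.31, 2.02], [-1.57, 1.55], [0.28, 2.44], [-1.29, 4.43], [0.15, 1.84], [-2.92, 2.92]. Speed limits (rad/s): [2.57, 2.57, 3.14, 3.14, 3.14, 3.14, 3.14].

### API

Orientations are given as [roll, pitch, yaw] about the fixed x, y, z axes, in that order (R = Rz(yaw) Ry(pitch) Rx(roll)).
In Python, from rig import sensors, vision, order, bot gives the robot as it stands.
- The arm moves only by the shell command python3 -m handwheel 'ROWS'. ROWS is JSON, a list of rows, each a list of 5 numbers: the shift along the world's x, y, z normalised to -1 to 1, where 1 is 0.6 m, then the turn about the world's z normalised to -1 to 1, where 1 is 1.5 rad, then the gripper's target within -1 to 1 (fully open at 1, half-way at 0, shut at -1). A call has 1 to 8 rows; each row shifts and turns the commanded pose from where the row before left it; what a row does not reach is not made up. A row lasts 1/8 s, in which the tool goes at most 62.5 mm and 10.7 degrees, less where a joint would pass 70% of its speed; a pose out of reach is approached as far as the arm can. A call with a number of a shift or a turn outside -1 to 1 is refused whole. A call with a gripper value outside its range is refused whole. The fingers move at their own pace and stop on an object; the grip force is fixed at half the most. Time passes only in rows, so rows that do not move let the fingers close. It gives the time, the measured TCP pose, the force, the opening and the grip force at its end, in the units of the state.
- sensors.get_state(): the state, without advancing time (a new reading comes with each control period).
- vision.capture(name): name is "side" or "top" or "wrist"; returns a dict with "img" (480x640x3 uint8, red, green, blue), "vertical_fov" (degrees; the focal length in pixels is half the picture's height over the tangent of half this angle, whatever the lens; pixels are square), "cx", "cy" (the principal point, pixels), "rvec" (rotation vector, rad) and "tvec" (3), from world to camera coordinates, as OpenCV has them. Camera axes: x right, y down, z forward; pixel columns grow to the right and rows downward; lengths in mm; the calibration is good to about 2 mm. A picture is of the moment at which its call begins. There is no depth.
- order.hand_in(): hands the job in; it is judged then, once.
The state is a dict: "time": time; "joint_positions": joint angles; "joint_velocities": joint speeds; "effort": joint torques, N m; "eef_pos": TCP position; "tool_rot": TCP orientation; "force": force on the tool from outside, world axes, zero at the start; "wrist_torque": the same for the moment, N m; "width": opening from 0.0 (shut) to 1.0 (fully open); "grasp_force": force on a finger pad.
Only numpy, scipy, OpenCV 4.12 (cv2) and the standard library are available. Lean on these libraries where they do the work, as an engineer would, in place of code of your own. Each camera call takes 0.05 s, during which the arm holds its last target. There are 200 camera calls.

## Working session

There is one attempt and no reset: what is moved stays moved. The work goes in short steps, Python scripts to look and compute and a shell command to move; the robot and the scene stay as the last step left them, time stands still between calls to the robot, and variables do not carry over. Pictures are saved under pics/ and viewed, at most 14 in all, crops included, and the job is handed in when it is done.

```bash
mkdir -p pics; ls
python3 - <<'E'
from rig import sensors, vision, order, bot
import cv2
print(bot.grip_point_offset, sensors.get_state())
for n in("top","side"):
    c=vision.capture(n); cv2.imwrite(f"pics/{n}0.png",c["img"][:,:,::-1]); print(n,{k:v for k,v in c.items() if k!="img"})
E
```

```text
pics
18.700000000000003 {'time': 0.0, 'joint_positions': array([ 1.28497428,  0.46835641, -0.01159847,  1.60365537,  0.00600419,
        1.07140235, -0.0563171 ]), 'joint_velocities': array([-0.00054528,  0.00135041, -0.0005039 , -0.00043592,  0.00014791,
        0.00080008, -0.00165406]), 'effort': array([ 7.25204554e-04, -5.32380903e+01,  2.18255329e-02, -2.51309001e+01,
        1.13708785e-02,  7.82202784e-03,  1.04805455e-06]), 'eef_pos': array([ 156.07885262, -630.3919565 ,  230.33866968]), 'tool_rot': array([-3.13981032e+00,  1.30601408e-04,  2.42739384e-01]), 'force': array([0.7781001 , 0.33062425, 0.31559315]), 'wrist_torque': array([-0.02619832,  0.01853807, -0.02486701]), 'grasp_force': 0.0, 'width': 1.0033528355861412}
top {'vertical_fov': 48.16673889706416, 'cx': 313.67504124121785, 'cy': 238.33078466644113, 'rvec': array([ 2.19458941, -2.17926508,  0.10998344]), 'tvec': array([  5.6779973 , 498.84630508, 965.04784165])}
side {'vertical_fov': 44.35244300322846, 'cx': 318.221440843251, 'cy': 248.83280705043003, 'rvec': array([ 0.2769912 , -2.55155956,  1.64859702]), 'tvec': array([487.29563234,  63.3730887 , 947.81442268])}
```

View pics/top0.png

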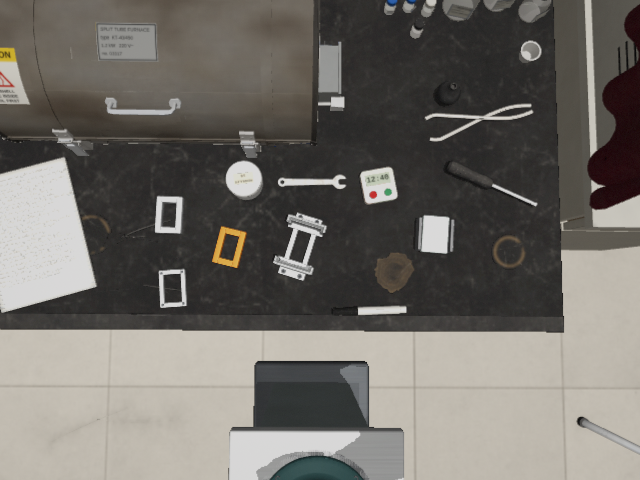

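View pics/side0.png

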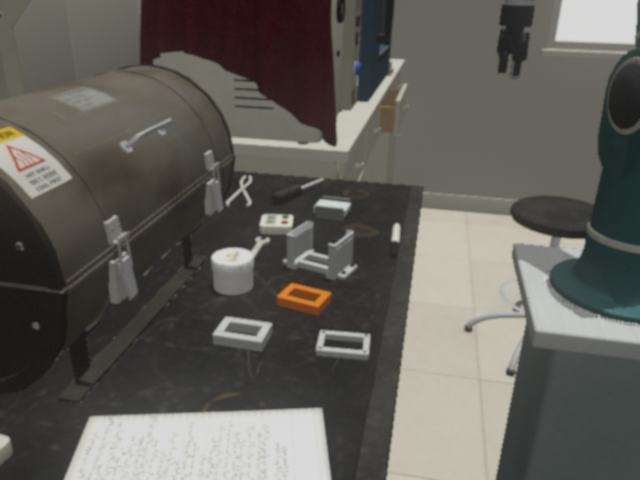

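The top view shows three frame-shaped parts. The one at (169,215) is plain with wide rails, which fits the spacer. The one at (172,288) has thin rails and corner dots, so it is the retainer. The one at (230,247) is orange, a decoy. The holder is at (300,247), and the cradle with the window is at (435,234). I'll measure these and confirm with a crop.

```bash
cat > h.py <<'E'
from rig import sensors, vision, order, bot
import cv2, numpy as np
def cam(n):
    c=vision.capture(n); c["R"]=cv2.Rodrigues(c["rvec"])[0]; c["f"]=240/np.tan(np.radians(c["vertical_fov"]/2)); c["n"]=n; return c
def toplane(c,px,z):
    px=np.asarray(px,float).reshape(-1,2)
    d=np.c_[(px-[c["cx"],c["cy"]])/c["f"],np.ones(len(px))]@c["R"]
    o=-c["R"].T@c["tvec"]; return (o+d*((z-o[2])/d[:,2:]))[:,:2]
def proj(c,P):
    q=np.asarray(P,float).reshape(-1,3)@c["R"].T+c["tvec"]; return q[:,:2]/q[:,2:]*c["f"]+[c["cx"],c["cy"]]
def bright(c,thr=130): # pale, unsaturated
    hsv=cv2.cvtColor(c["img"],cv2.COLOR_RGB2HSV); return ((hsv[...,2]>thr)&(hsv[...,1]<60)).astype(np.uint8)*255
def rects(c,m,z,roi,amin=100):
    x0,y0,x1,y1=roi; out=[]
    for k in cv2.findContours(m[y0:y1,x0:x1].copy(),cv2.RETR_EXTERNAL,cv2.CHAIN_APPROX_NONE)[0]:
        if cv2.contourArea(k)<amin: continue
        P=k.reshape(-1,2)+[x0,y0]; (cx,cy),(w,h),a=cv2.minAreaRect(toplane(c,P,z).astype(np.float32))
        if w<h: w,h,a=h,w,a+90
        a=(a+90)%180-90
        out.append((np.round([cx,cy,w,h],1).tolist(),round(np.radians(a),3),P.mean(0).round().tolist()))
    return out
E
python3 - <<'E'
from h import *
c=cam("top"); m=bright(c)
for n,z,roi in (("spacer",16,(145,185,195,245)),("retainer",10,(145,260,200,315)),("window",22,(410,210,460,260)),("holder",63,(265,205,335,290)),("holder",8,(265,205,335,290))):
    print(n,z,rects(c,m,z,roi,30))
a=c["img"][180:320,140:480]; a=cv2.resize(a,None,fx=2.35,fy=2.35,interpolation=cv2.INTER_CUBIC)
cv2.imwrite("pics/crop1.png",a[:,:,::-1])
E
```

```text
spacer 16 [([541.6, 277.3, 67.8, 48.0], np.float64(-0.031), [168.0, 214.0])]
retainer 10 [([406.4, 267.9, 67.6, 48.2], np.float64(0.082), [172.0, 288.0])]
window 22 [([506.9, -244.9, 55.8, 3.7], np.float64(-0.063), [452.0, 235.0]), ([510.1, -185.8, 55.8, 3.8], np.float64(-0.06), [420.0, 233.0]), ([508.6, -213.9, 67.8, 47.7], np.float64(-0.077), [435.0, 234.0])]
holder 63 [([472.7, 38.1, 92.1, 70.3], np.float64(-0.314), [297.0, 252.0]), ([525.4, 22.3, 69.9, 20.3], np.float64(1.291), [308.0, 222.0])]
holder 8 [([475.9, 38.8, 97.5, 74.4], np.float64(-0.314), [297.0, 252.0]), ([531.7, 22.1, 73.9, 21.5], np.float64(1.291), [308.0, 222.0])]
```

View pics/crop1.png

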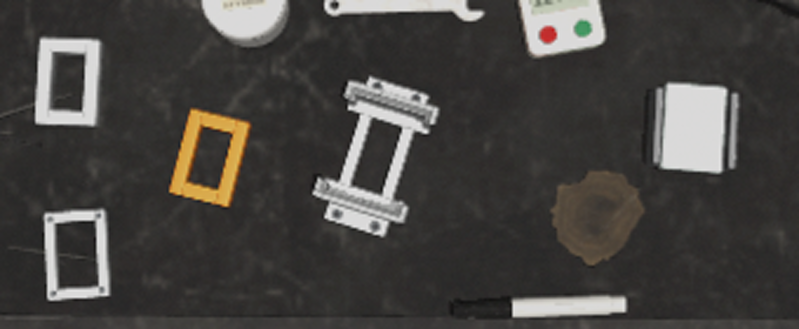

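The crop confirms it: the plain wide-rail frame at upper left is the spacer, the dotted one below it is the retainer, and the window sits in the cradle. I'll move over the holder for a wrist view.

```bash
python3 -m handwheel '[[0.075,0.07,0,-0.04,1],[0.075,0.07,0,-0.04,1],[0.075,0.07,0,-0.04,1],[0.075,0.07,0,-0.04,1],[0.075,0.07,0,0,1]]'; python3 -m handwheel '[[0.025,0.094,0,0,1],[0.025,0.094,0,0,1],[0.025,0.094,0,0,1],[0.025,0.094,0,0,1],[0.025,0.094,0,0,1],[0.025,0.094,0,0,1],[0.025,0.094,0,0,1],[0,0.094,0,0,1]]'; python3 -m handwheel '[[0,0,0,0,1],[0,0,0,0,1]]'
python3 - <<'E'
from h import *
c=cam("wrist"); cv2.imwrite("pics/w1.png",c["img"][:,:,::-1])
print(-c["R"].T@c["tvec"],c["R"][2],c["f"]); s=sensors.get_state(); print(s["eef_pos"],s["tool_rot"],s["joint_positions"])
print(proj(c,[[500,30,12],[500,30,63]]))
E
```

```text
time: 0.78
eef_pos: [382.4, -419.4, 231.2]
tool_rot: [3.141, 0.0, 0.002]
force: [1.2, -0.0, 0.1]
width: 0.997
grasp_force: 0.0
time: 1.78
eef_pos: [486.8, 32.2, 231.3]
tool_rot: [-3.141, -0.001, 0.003]
force: [1.2, -0.6, 0.0]
width: 0.993
grasp_force: 0.0
time: 2.02
eef_pos: [486.1, 29.6, 231.1]
tool_rot: [3.141, 0.001, 0.003]
force: [0.3, -0.1, 0.3]
width: 1.0
grasp_force: 0.0
[558.3628709   30.31422761 373.46241464] [-0.28444243 -0.00147716 -0.95869198] 332.72295942976876
[486.11263336  28.83637355 231.05794432] [3.14085015e+00 5.39569547e-04 9.08630928e-04] [ 0.19746424  0.2217173  -0.36945052  1.97226853  0.09753417  0.96501459
 -1.78931254]
[[321.27124388 191.06681535]
 [321.29055828 199.74581001]]
```

View pics/w1.png

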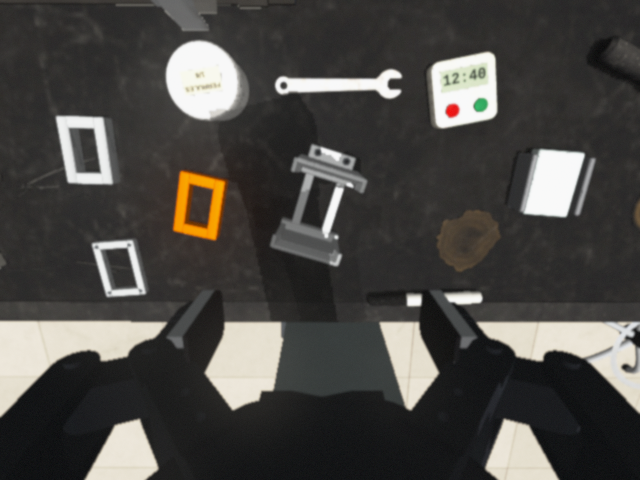

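The wrist view shows the holder at (320,205), the spacer at (87,150), the retainer at (120,268) and the window at (553,183), matching the top view. Next I'll compute the holder centre from both views.

```bash
cat >> h.py <<'E'
def load(fn,f): 
    pass
E
sed -i '/^def load/,$d' h.py
python3 - <<'E'
from h import *
c=cam("top"); c["img"]=cv2.imread("pics/top0.png")[:,:,::-1].copy()
g=cv2.cvtColor(c["img"],cv2.COLOR_RGB2GRAY)
m=((g>75).astype(np.uint8)*255)[205:290,265:335]
k,h=cv2.findContours(m,cv2.RETR_CCOMP,cv2.CHAIN_APPROX_NONE)
for q,hh in zip(k,h[0]):
    A=cv2.contourArea(q)
    if A<100: continue
    P=q.reshape(-1,2)+[265,205]
    for z in (6,12,63):
        W=toplane(c,P,z).astype(np.float32); r=cv2.minAreaRect(W); print("hole" if hh[3]>=0 else "outer",A,z,np.round(r[0],1),np.round(r[1],1),round(r[2],1),np.radians(r[2]))
u=0
P=np.argwhere(m>0)[:,::-1]+[265,205]
for a in (-0.30,-0.28,-.26):
    e=np.array([np.cos(a),np.sin(a)]); f=np.array([-e[1],e[0]])
    for z in (6,63):
        W=toplane(c,P,z); s=W@e; t=W@f; M=((s.min()+s.max())/2*e+(t.min()+t.max())/2*f); print(a,z,np.ptp(s).round(1),np.ptp(t).round(1),M.round(1))
E
```

```text
outer 1848.5 6 [485.9  35.6] [ 76.3 119.3] 73.0 1.27425293994041
outer 1848.5 12 [485.5  35.5] [ 75.8 118.6] 73.0 1.2742521409920828
outer 1848.5 63 [482.  35.] [ 71.9 112.5] 73.0 1.2742520078340285
hole 429.0 6 [485.9  34.2] [27.8 58.7] 72.9 1.2728039139912979
hole 429.0 12 [485.5  34.2] [27.6 58.3] 72.9 1.2728039139912979
hole 429.0 63 [482.   33.7] [26.2 55.3] 72.9 1.2728037808332433
-0.3 6 119.4 76.3 [486.   35.7]
-0.3 63 112.5 71.9 [482.   35.2]
-0.28 6 120.0 77.6 [485.9  35.5]
-0.28 63 113.1 73.1 [482.  35.]
-0.26 6 120.8 79.2 [485.9  35.5]
-0.26 63 113.9 74.7 [481.9  34.9]
```

```bash
python3 -m handwheel '[[0.023,0.1,-0.042,-0.022,1],[0.023,0.1,-0.042,0,1],[0.023,0.1,-0.042,0,1],[0.023,0.1,-0.042,0,1],[0,0.0133,0,0,1],[0,0,0,0,1]]'
python3 - <<'E'
from h import *
c=cam("wrist"); cv2.imwrite("pics/w2.png",c["img"][:,:,::-1]); s=sensors.get_state(); print(s["eef_pos"],s["tool_rot"])
print(proj(c,[541.6,277.3,16]), rects(c,bright(c,120),16,(200,150,450,420),500))
E
```

```text
time: 2.88
eef_pos: [538.3, 262.6, 136.2]
tool_rot: [3.141, 0.001, -0.031]
force: [0.4, -0.1, 1.2]
width: 0.999
grasp_force: 0.0
[538.73063921 261.53367248 136.65735252] [ 3.14021300e+00 -1.49444409e-04 -3.27019412e-02]
[[303.59177262 224.10604809]] [([412.1, 267.9, 67.5, 47.2], np.float64(0.077), [320.0, 358.0]), ([560.5, 277.0, 46.4, 30.8], np.float64(1.54), [297.0, 193.0])]
```

View pics/w2.png

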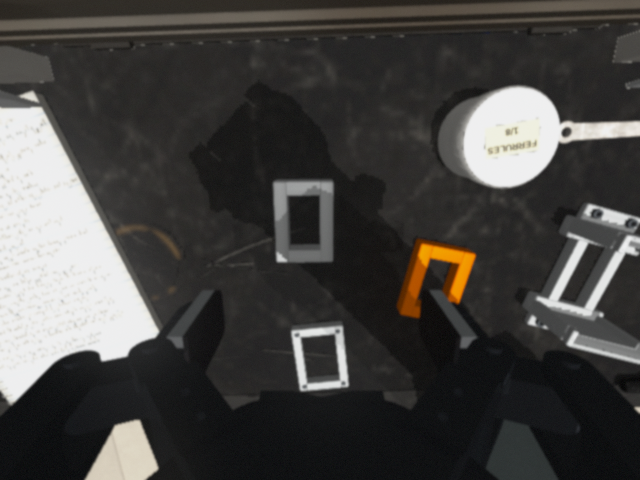

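The wrist view shows the spacer in shadow at (303,221), close to its predicted place (304,224). The dotted retainer is at (320,357). I'll re-measure with a lower threshold.

Run:
```python
from h import *
c=cam("wrist"); s=sensors.get_state(); print(s["eef_pos"],s["tool_rot"],-c["R"].T@c["tvec"])
for t in (80,90,100): print(rects(c,bright(c,t),16,(255,165,350,280),500))
```

```text
[538.95150182 261.15124075 136.99830413] [ 3.14031913e+00 -7.83952883e-04 -3.34519724e-02] [610.92037789 259.85604087 279.12639839]
[([542.6, 277.6, 69.1, 47.9], np.float64(-0.032), [302.0, 221.0])]
[([542.7, 277.7, 67.7, 47.1], np.float64(-0.039), [302.0, 221.0])]
[([542.7, 277.7, 67.7, 46.9], np.float64(-0.039), [301.0, 220.0])]
```

```bash
python3 -m handwheel '[[0.0055,0.0275,-0.08,0,1],[0,0,-0.07,0,1],[0,0,-0.06,0,1],[0,0,0,0,1]]'; python3 -m handwheel '[[0,0,-0.018,0,1],[0,0,0,0,1]]'
```

```text
time: 3.48
eef_pos: [540.5, 276.9, 8.9]
tool_rot: [3.138, 0.004, -0.033]
force: [-0.0, -0.5, -0.2]
width: 1.0
grasp_force: 0.0
time: 3.72
eef_pos: [542.1, 279.9, 0.7]
tool_rot: [-3.141, -0.001, -0.031]
force: [-0.2, -0.6, 0.2]
width: 1.003
grasp_force: 0.0
```

```bash
python3 -m handwheel '[[0,0,0,0,-1],[0,0,0,0,-1],[0,0,0,0,-1],[0,0,0,0,-1],[0,0,0,0,-1],[0,0,0,0,-1]]'; python3 -m handwheel '[[0,0,0.03,0,-1],[0,0,0.06,0,-1],[0,0,0.08,0,-1],[0,0,0.05,0,-1],[0,0,0,0,-1],[0,0,0,0,-1]]'
python3 - <<'E'
from h import *
c=cam("wrist"); cv2.imwrite("pics/w3.png",c["img"][:,:,::-1]); s=sensors.get_state(); print(s["eef_pos"],s["tool_rot"],s["width"],s["grasp_force"],s["joint_positions"])
E
```

```text
time: 4.47
eef_pos: [542.1, 280.7, 0.9]
tool_rot: [-3.141, -0.001, -0.03]
force: [-1.8, -0.6, 4.3]
width: 0.543
grasp_force: 63.0
time: 5.22
eef_pos: [540.9, 279.7, 131.5]
tool_rot: [3.141, 0.001, -0.03]
force: [-1.2, 0.3, -1.3]
width: 0.545
grasp_force: 62.2
[540.62021857 279.57871807 130.83875655] [ 3.14041727e+00  1.79107793e-03 -3.03474803e-02] 0.5471553805066522 62.22829341888428 [-0.2384065   0.55570923 -0.39243427  1.76492337  0.26577725  0.87557222
 -2.35074439]
```

View pics/w3.png

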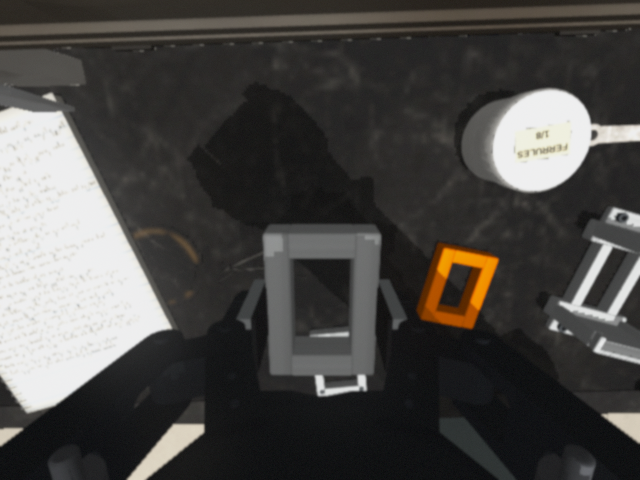

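The spacer is held squarely between the fingers at (320,300). I'll carry it just short of the holder and check the holder from above.

```bash
python3 -m handwheel '[[-0.037,-0.076,0,-0.0356,-1],[-0.037,-0.076,0,-0.0356,-1],[-0.037,-0.076,0,-0.0356,-1],[-0.037,-0.076,0,-0.0356,-1],[-0.037,-0.076,0,-0.0356,-1],[0,0,0,0,-1],[0,0,0,0,-1]]'
python3 - <<'E'
from h import *
c=cam("wrist"); s=sensors.get_state(); p=s["eef_pos"]; print(p,s["tool_rot"])
print(proj(c,[[485.5,34.5,12],[485.5,34.5,6]]))
# part in hand
T=toplane(c,[[320,235],[320,375]],p[2]+15); a=s["tool_rot"][2]; e=np.array([np.cos(a),np.sin(a)]); print("inhand x",(T-p[:2])@e)
cv2.imwrite("pics/w4.png",c["img"][:,:,::-1])
E
```

```text
time: 6.15
eef_pos: [430.4, 52.6, 131.4]
tool_rot: [-3.141, 0.001, -0.297]
force: [0.9, 0.5, -1.2]
width: 0.546
grasp_force: 62.2
[430.6536473   53.12692001 131.48400568] [-3.14109363e+00  5.53854955e-04 -2.95988650e-01]
[[323.43890025 154.57424004]
 [323.3937407  154.1473293 ]]
inhand x [ 33.90823773 -32.81827993]
```

View pics/w4.png

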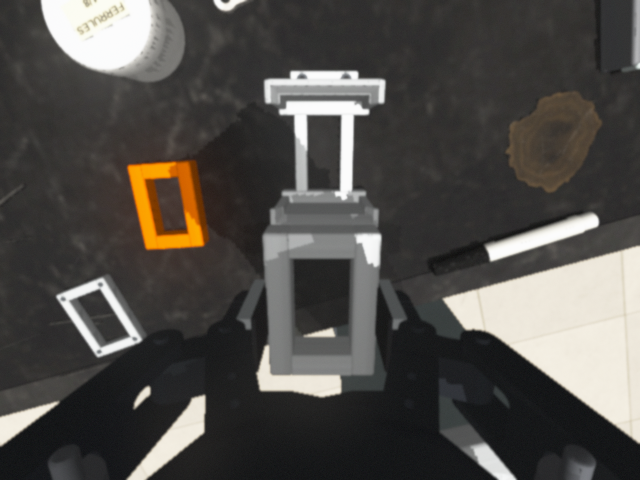

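The view shows the holder squarely aligned: flares at columns 264–386, rails 294–355, midline about 324. That agrees with the estimate to within 1 mm. I'll move over it and descend.

```bash
python3 -m handwheel '[[0.045,-0.0157,0,0,-1],[0.046,-0.0158,0,0,-1],[0,0,-0.05,0,-1],[0,0,-0.04,0,-1],[0,0,0,0,-1],[0,0,0,0,-1]]';python3 - <<'E'
from h import *
P=[];
for i in range(3):
    c=cam("side"); s=sensors.get_state(); P.append(np.r_[s["eef_pos"],s["tool_rot"][2]])
print(P)
E
```

```text
time: 6.95
eef_pos: [485.6, 34.3, 78.2]
tool_rot: [-3.141, -0.0, -0.296]
force: [0.0, 0.3, -0.9]
width: 0.544
grasp_force: 62.2
[array([ 4.85855524e+02,  3.40955271e+01,  7.85787002e+01, -2.96183457e-01]), array([ 4.85860063e+02,  3.38484339e+01,  7.87361700e+01, -2.96464553e-01]), array([ 4.85807140e+02,  3.36763130e+01,  7.87577412e+01, -2.96861215e-01])]
```

```bash
python3 -m handwheel '[[0,0,-0.034,0,-1],[0,0,-0.034,0,-1],[0,0,-0.02,0,-1],[0,0,0,0,-1]]'; python3 -m handwheel '[[0,0,-0.014,0,-1],[0,0,-0.004,0,-1],[0,0,0,0,-1],[0,0,0,0,-1]]'
```

```text
time: 7.6
eef_pos: [484.8, 33.4, 24.8]
tool_rot: [3.141, 0.001, -0.297]
force: [-0.1, -0.5, -0.6]
width: 0.544
grasp_force: 62.2
time: 8.1
eef_pos: [485.2, 33.3, 14.4]
tool_rot: [-3.141, -0.0, -0.297]
force: [-0.4, 0.6, -0.4]
width: 0.545
grasp_force: 62.2
```

```bash
python3 -m handwheel '[[0,0,-0.002,0,-1],[0,0,0,0,-1]]';  python3 -m handwheel '[[0,0,-0.001,0,-1],[0,0,0,0,-1]]'
```

```text
time: 8.35
eef_pos: [485.0, 33.3, 13.0]
tool_rot: [3.142, 0.0, -0.297]
force: [0.5, 0.2, -1.3]
width: 0.552
grasp_force: 62.2
time: 8.6
eef_pos: [485.0, 33.3, 12.8]
tool_rot: [3.141, -0.0, -0.297]
force: [-1.9, -0.1, 4.7]
width: 0.547
grasp_force: 62.9
```

```bash
python3 -m handwheel '[[0,0,0,0,0.3],[0,0,0,0,0.6],[0,0,0,0,1],[0,0,0,0,1],[0,0,0,0,1]]';  python3 -m handwheel '[[0,0,0.03,0,1],[0,0,0.08,0,1],[0,0,0.08,0,1],[0,0,0.06,0,1],[0,0,0,0,1]]'
python3 - <<'E'
from h import *
c=cam("wrist"); cv2.imwrite("pics/w5.png",c["img"][:,:,::-1]); s=sensors.get_state(); p=s["eef_pos"]; print(p,s["tool_rot"],proj(c,[[485.5,34,28]]))
for t in (70,80,90): print(rects(c,bright(c,t),28,(230,120,420,330),400))
E
```

```text
time: 9.22
eef_pos: [485.0, 33.3, 12.3]
tool_rot: [3.142, 0.0, -0.297]
force: [0.2, 0.1, 0.0]
width: 1.001
grasp_force: 0.0
time: 9.85
eef_pos: [487.0, 33.4, 165.2]
tool_rot: [-3.14, -0.006, -0.298]
force: [0.7, 0.0, -0.3]
width: 1.001
grasp_force: 0.0
[485.62993884  33.20877574 163.44768987] [-3.14101555e+00 -2.65346998e-03 -2.97539857e-01] [[321.98087074 224.80117615]]
[([485.8, 34.1, 122.5, 81.6], np.float64(-0.297), [322.0, 220.0])]
[([436.5, 48.7, 80.6, 18.7], np.float64(1.262), [322.0, 281.0]), ([490.4, 32.5, 81.1, 77.3], np.float64(1.274), [322.0, 211.0]), ([537.1, 18.6, 46.9, 13.7], np.float64(1.274), [322.0, 161.0])]
[([490.3, 32.5, 80.8, 77.2], np.float64(1.275), [322.0, 211.0]), ([537.4, 18.2, 46.3, 12.9], np.float64(1.274), [322.0, 161.0])]
```

View pics/w5.png

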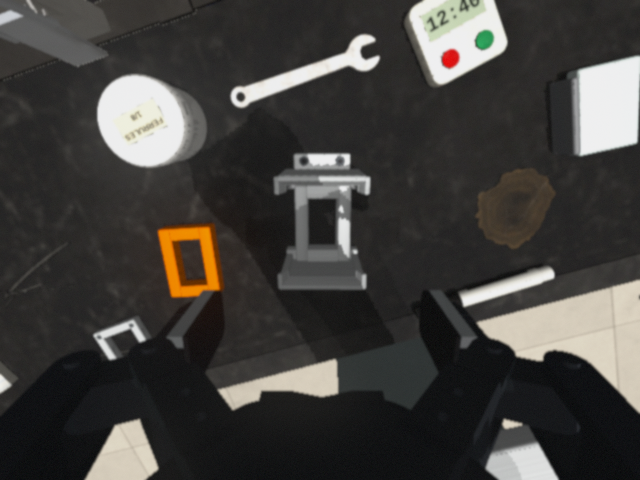

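The spacer is seated: its opening at (322,222) is centred between the holder walls. Next is the window, taken by its ends, so the tool yaw goes to about 1.50.

```bash
python3 -m handwheel '[[0.0038,-0.041,0,0.12,1],[0.0038,-0.041,0,0.12,1],[0.0038,-0.041,0,0.12,1],[0.0038,-0.041,0,0.12,1],[0.0038,-0.041,0,0.12,1]]';  python3 -m handwheel '[[0.0038,-0.041,0,0.12,1],[0.0038,-0.041,0,0.12,1],[0.0038,-0.041,0,0.12,1],[0.0038,-0.041,0,0.12,1],[0.0038,-0.041,0,0.12,1],[0,0,0,0,1],[0,0,0,0,1]]'
python3 - <<'E'
from h import *
c=cam("wrist"); s=sensors.get_state(); p=s["eef_pos"]; print(p,s["tool_rot"]); q=proj(c,[[508.6,-213.9,22]])[0]; print(q)
x,y=q.astype(int)
for t in (110,140,170): print(rects(c,bright(c,t),22,(x-80,y-70,x+80,y+80),400))
cv2.imwrite("pics/w6.png",c["img"][:,:,::-1])
E
```

```text
time: 10.52
eef_pos: [495.4, -90.3, 160.7]
tool_rot: [-3.139, 0.002, 0.609]
force: [-0.3, 0.2, -1.5]
width: 1.003
grasp_force: 0.0
time: 11.4
eef_pos: [507.1, -211.5, 161.3]
tool_rot: [-3.14, -0.002, 1.501]
force: [0.3, -0.1, -0.7]
width: 1.001
grasp_force: 0.0
[ 507.3928919  -211.21214028  161.67441548] [-3.14029384e+00 -1.10106209e-03  1.50237308e+00]
[323.42921028 225.0757107 ]
[([510.0, -214.5, 68.8, 48.9], np.float64(-0.068), [325.0, 225.0])]
[([509.9, -215.4, 68.1, 47.2], np.float64(-0.069), [325.0, 226.0])]
[([509.6, -219.3, 67.6, 37.5], np.float64(-0.068), [322.0, 234.0])]
```

```bash
python3 -m handwheel '[[0.0032,-0.0053,-0.06,0,1],[0,0,-0.08,0,1],[0,0,-0.06,0,1],[0,0,0,0,1],[0,0,0,0,1]]';  python3 -m handwheel '[[0,0,-0.03,0,1],[0,0,-0.03,0,1],[0,0,0,0,1]]'
```

```text
time: 12.08
eef_pos: [510.8, -215.2, 43.7]
tool_rot: [3.14, 0.0, 1.504]
force: [1.5, 0.1, 0.7]
width: 0.996
grasp_force: 0.0
time: 12.45
eef_pos: [508.4, -215.5, 4.7]
tool_rot: [-3.139, -0.001, 1.503]
force: [-0.2, 0.4, 0.2]
width: 1.002
grasp_force: 0.0
```

```bash
python3 -m handwheel '[[0,0,0,0,-1],[0,0,0,0,-1],[0,0,0,0,-1],[0,0,0,0,-1],[0,0,0,0,-1]]'; python3 -m handwheel '[[0,0,0.015,0,-1],[0,0,0.03,0,-1],[0,0,0.04,0,-1],[0,0,0.04,0,-1],[0,0,0,0,-1]]'
```

```text
time: 13.08
eef_pos: [510.2, -215.9, 7.0]
tool_rot: [3.141, 0.0, 1.503]
force: [-0.6, 0.8, 6.9]
width: 0.771
grasp_force: 67.4
time: 13.7
eef_pos: [511.1, -216.6, 83.9]
tool_rot: [3.137, 0.002, 1.502]
force: [0.7, -0.7, -1.3]
width: 0.777
grasp_force: 67.0
```

```bash
python3 -m handwheel '[[-0.004,0.07,0,0,-1],[-0.004,0.07,0,0,-1],[0,0.065,-0.03,0,-1],[0,0,-0.06,0,-1],[0,0,-0.025,0,-1],[0,0,0,0,-1],[0,0,0,0,-1]]'
python3 - <<'E'
from h import *
c=cam("side"); cv2.imwrite("pics/s2.png",cv2.resize(c["img"][170:330,220:440],None,fx=3.5,fy=3.5)[:,:,::-1]); print(sensors.get_state()["eef_pos"])
E
```

```text
time: 14.58
eef_pos: [505.5, -93.4, 13.0]
tool_rot: [3.14, 0.0, 1.502]
force: [0.7, -0.5, -1.5]
width: 0.774
grasp_force: 67.1
[505.67642601 -93.46310931  13.28310734]
```

View pics/s2.png

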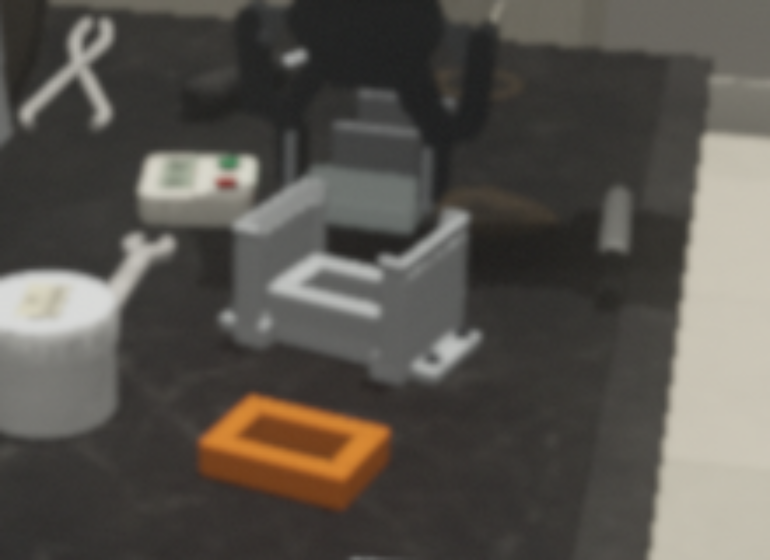

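The side crop shows the spacer flat in the holder at (330,285). The window hangs level between the fingers at (370,195). I'll lower it until contact.

```bash
python3 -m handwheel '[[0,0,-0.013,0,-1],[0,0,0,0,-1]]'; for i in 1; do python3 -m handwheel '[[0,0,-0.003,0,-1],[0,0,0,0,-1]]';python3 -m handwheel '[[0,0,-0.003,0,-1],[0,0,0,0,-1]]'; done
```

```text
time: 14.88
eef_pos: [504.7, -93.2, 4.4]
tool_rot: [-3.141, 0.0, 1.502]
force: [-0.4, -0.0, -1.3]
width: 0.771
grasp_force: 67.2
time: 15.12
eef_pos: [504.9, -92.8, 2.7]
tool_rot: [-3.142, 0.0, 1.503]
force: [-0.6, 0.2, -1.7]
width: 0.774
grasp_force: 67.2
time: 15.38
eef_pos: [504.8, -92.9, 0.9]
tool_rot: [-3.141, 0.0, 1.503]
force: [-0.2, 0.6, -0.9]
width: 0.772
grasp_force: 67.2
```

```bash
python3 -m handwheel '[[0,0,-0.002,0,-1],[0,0,0,0,-1]]';python3 -m handwheel '[[0,0,-0.002,0,-1],[0,0,0,0,-1]]'
```

```text
time: 15.62
eef_pos: [504.8, -92.8, -0.3]
tool_rot: [-3.141, 0.0, 1.503]
force: [-0.3, 0.3, 0.1]
width: 0.775
grasp_force: 67.2
time: 15.88
eef_pos: [505.0, -92.9, -1.0]
tool_rot: [3.141, 0.0, 1.503]
force: [-1.1, 0.8, 4.3]
width: 0.771
grasp_force: 67.8
```

```bash
python3 -m handwheel '[[0,0,0,0,0.8],[0,0,0,0,1],[0,0,0,0,1],[0,0,0,0,1],[0,0,0.03,0,1],[0,0,0.08,-0.02,1],[0,0,0.08,-0.1165,1]]'; python3 -m handwheel '[[0,0,0.03,-0.1165,1],[0,0,0,-0.1165,1],[0,0,0,-0.1165,1],[0,0,0,-0.1165,1],[0,0,0,-0.1165,1],[0,0,0,-0.1165,1],[0,0,0,-0.1165,1],[0,0,0,-0.0965,1]]'; python3 -m handwheel '[[0,0,0,0,1],[0,0,0,0,1]]'
python3 - <<'E'
from h import *
c=cam("wrist"); s=sensors.get_state(); p=s["eef_pos"]; print(p,s["tool_rot"]); q=proj(c,[[505,-93,14]])[0]; print(q)
x,y=q.astype(int)
for t in (80,110,140,170): print(rects(c,bright(c,t),14,(x-80,y-80,x+80,y+70),400))
cv2.imwrite("pics/w7.png",c["img"][:,:,::-1])
E
```

```text
time: 16.75
eef_pos: [504.7, -92.6, 114.6]
tool_rot: [-3.141, -0.001, 1.294]
force: [0.4, -1.1, 0.5]
width: 0.999
grasp_force: 0.0
time: 17.75
eef_pos: [505.1, -92.5, 131.8]
tool_rot: [-3.141, -0.001, -0.075]
force: [0.4, -0.6, 1.1]
width: 1.0
grasp_force: 0.0
time: 18.0
eef_pos: [505.0, -92.7, 131.2]
tool_rot: [-3.141, -0.001, -0.067]
force: [0.4, -0.7, 0.1]
width: 1.002
grasp_force: 0.0
[505.01343715 -92.75076408 131.04164687] [-3.14141784e+00 -5.08756937e-04 -6.79061401e-02]
[322.31766969 228.58664815]
[([505.1, -92.4, 70.5, 49.2], np.float64(-0.067), [322.0, 226.0])]
[([505.2, -92.7, 68.8, 47.8], np.float64(-0.072), [322.0, 226.0])]
[([505.2, -92.6, 67.1, 47.2], np.float64(-0.067), [322.0, 226.0])]
[([492.0, -97.6, 41.6, 34.5], np.float64(-0.078), [331.0, 245.0]), ([529.1, -94.4, 46.1, 17.6], np.float64(1.504), [323.0, 197.0])]
```

```bash
python3 -m handwheel '[[0,0,-0.08,0,1],[0,0,-0.07,0,1],[0,0,-0.05,0,1],[0,0,-0.016,0,1],[0,0,0,0,1]]'; python3 -m handwheel '[[0,0,0,0,-1],[0,0,0,0,-1],[0,0,0,0,-1],[0,0,0,0,-1],[0,0,0,0,-1],[0,0,0,0,-1]]';  python3 -m handwheel '[[0,0,0.03,0,-1],[0,0,0.06,0,-1],[0,0,0.08,0,-1],[0,0,0.05,0,-1],[0,0,0,0,-1],[0,0,0,0,-1]]'
```

```text
time: 18.68
eef_pos: [504.9, -92.8, 1.0]
tool_rot: [-3.141, 0.0, -0.069]
force: [0.6, -0.0, -0.2]
width: 1.0
grasp_force: 0.0
time: 19.42
eef_pos: [505.8, -93.1, 2.5]
tool_rot: [3.141, -0.002, -0.07]
force: [-2.5, -0.0, 7.5]
width: 0.539
grasp_force: 61.4
time: 20.18
eef_pos: [504.3, -92.9, 132.9]
tool_rot: [3.141, 0.001, -0.07]
force: [0.2, -0.0, -2.6]
width: 0.541
grasp_force: 62.4
```

```bash
python3 -m handwheel '[[-0.0107,0.0703,0,-0.05,-1],[-0.0107,0.0703,0,-0.05,-1],[-0.0107,0.0703,0,-0.051,-1],[0,0,-0.04,0,-1],[0,0,-0.01,0,-1],[0,0,0,0,-1],[0,0,0,0,-1]]';python3 - <<'E'
from h import *
for i in range(3):
    c=cam("wrist"); s=sensors.get_state(); p=s["eef_pos"]; a=s["tool_rot"][2]; print(p,a)
cv2.imwrite("pics/w8.png",c["img"][:,:,::-1])
E
```

```text
time: 21.05
eef_pos: [485.9, 33.1, 103.2]
tool_rot: [3.142, -0.0, -0.298]
force: [1.2, 0.3, -1.1]
width: 0.54
grasp_force: 62.3
[486.06799243  33.11212738 103.37679856] -0.2976844252427777
[486.07578087  33.20710226 103.47175411] -0.2974924829102201
[486.03653533  33.27662567 103.4674972 ] -0.2974435982241461
```

View pics/w8.png

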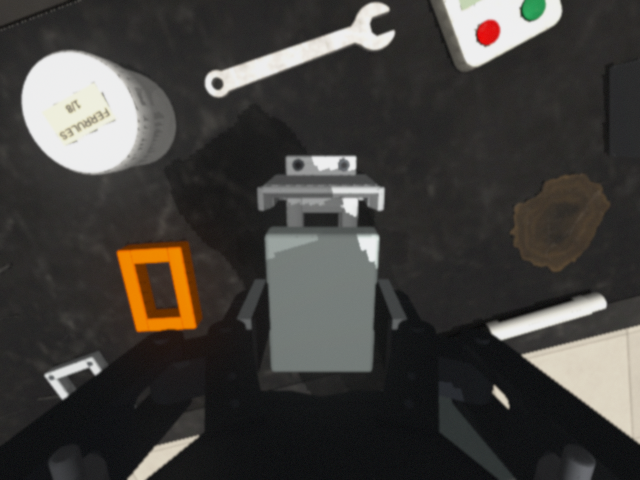

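The window is held square and aligned with the holder midline (column about 321). I'll descend.

```bash
python3 -m handwheel '[[-0.001,0.0005,-0.035,0,-1],[0,0,-0.035,0,-1],[0,0,-0.03,0,-1],[0,0,-0.01,0,-1],[0,0,0,0,-1]]'; python3 -m handwheel '[[0,0,-0.004,0,-1],[0,0,0,0,-1]]';python3 -m handwheel '[[0,0,-0.003,0,-1],[0,0,0,0,-1]]'
```

```text
time: 21.82
eef_pos: [485.1, 33.9, 37.1]
tool_rot: [3.142, 0.0, -0.297]
force: [0.4, -0.4, -0.8]
width: 0.534
grasp_force: 62.3
time: 22.08
eef_pos: [485.4, 34.0, 35.0]
tool_rot: [-3.141, -0.001, -0.297]
force: [0.1, 0.5, -0.7]
width: 0.541
grasp_force: 62.3
time: 22.32
eef_pos: [485.0, 34.0, 32.8]
tool_rot: [3.142, 0.0, -0.297]
force: [0.8, 0.2, -1.4]
width: 0.541
grasp_force: 62.3
```

```bash
python3 -m handwheel '[[0,0,-0.003,0,-1],[0,0,0,0,-1]]'; python3 -m handwheel '[[0,0,-0.002,0,-1],[0,0,0,0,-1]]'
```

```text
time: 22.58
eef_pos: [484.9, 34.0, 30.8]
tool_rot: [3.141, 0.0, -0.297]
force: [-1.0, 0.8, -1.0]
width: 0.539
grasp_force: 62.3
time: 22.82
eef_pos: [485.1, 34.0, 30.5]
tool_rot: [3.141, -0.0, -0.297]
force: [-2.8, -0.4, 8.1]
width: 0.541
grasp_force: 63.3
```

```bash
python3 -m handwheel '[[0,0,0,0,0.3],[0,0,0,0,0.6],[0,0,0,0,1],[0,0,0,0,1],[0,0,0.02,0,1],[0,0,0.06,0,1],[0,0,0.08,0,1],[0,0,0.03,0,1]]';  python3 -m handwheel '[[0,0,0,0,1]]'
python3 - <<'E'
from h import *
c=cam("wrist"); s=sensors.get_state(); print(s["eef_pos"],s["tool_rot"]); 
for t in (70,80,90): print(rects(c,bright(c,t),42,(230,120,420,330),400))
cv2.imwrite("pics/w9.png",c["img"][:,:,::-1])
E
python3 -m handwheel '[[-0.022,0.065,-0.01,0.042,1],[-0.022,0.065,-0.01,0.042,1],[-0.022,0.065,-0.01,0.042,1],[-0.022,0.065,0,0.042,1],[-0.022,0.065,0,0.042,1],[-0.022,0.065,0,0.042,1],[0,0,0,0,1],[0,0,0,0,1]]'
python3 - <<'E'
from h import *
c=cam("wrist"); s=sensors.get_state(); print(s["eef_pos"],s["tool_rot"]); q=proj(c,[[406.4,267.9,10]])[0];print(q)
x,y=q.astype(int)
for t in (80,100,120): print(rects(c,bright(c,t),10,(x-70,y-70,x+70,y+70),400))
cv2.imwrite("pics/w10.png",c["img"][:,:,::-1])
E
```

```text
time: 23.82
eef_pos: [486.6, 34.2, 147.3]
tool_rot: [-3.14, -0.005, -0.296]
force: [0.5, 0.3, 0.0]
width: 1.0
grasp_force: 0.0
time: 23.95
eef_pos: [486.3, 34.0, 145.8]
tool_rot: [-3.14, -0.004, -0.297]
force: [-0.5, -0.1, 0.3]
width: 1.001
grasp_force: 0.0
[485.26394614  33.857754   144.48200835] [-3.14126069e+00 -1.50838105e-03 -2.96727013e-01]
[([488.8, 33.1, 116.9, 78.1], np.float64(-0.298), [322.0, 225.0])]
[([442.0, 47.1, 77.2, 18.6], np.float64(1.263), [323.0, 290.0]), ([490.2, 32.7, 81.0, 77.8], np.float64(-0.296), [322.0, 218.0]), ([538.2, 18.0, 44.4, 13.5], np.float64(1.275), [322.0, 162.0])]
[([442.0, 47.1, 76.9, 18.6], np.float64(1.262), [322.0, 292.0]), ([490.6, 32.3, 80.2, 76.9], np.float64(-0.296), [322.0, 218.0]), ([538.6, 18.1, 43.7, 12.8], np.float64(1.275), [322.0, 161.0])]
time: 25.0
eef_pos: [405.3, 267.0, 124.7]
tool_rot: [3.14, 0.002, 0.081]
force: [-0.7, 0.3, -0.0]
width: 1.004
grasp_force: 0.0
[405.73941361 266.64639682 124.92448253] [3.14021401e+00 1.62196910e-03 7.99162141e-02]
[320.68863228 227.73633918]
[([407.4, 268.3, 68.3, 48.0], np.float64(0.074), [320.0, 224.0])]
[([407.0, 268.3, 68.1, 47.0], np.float64(0.061), [320.0, 224.0])]
[]
```

View pics/w9.png

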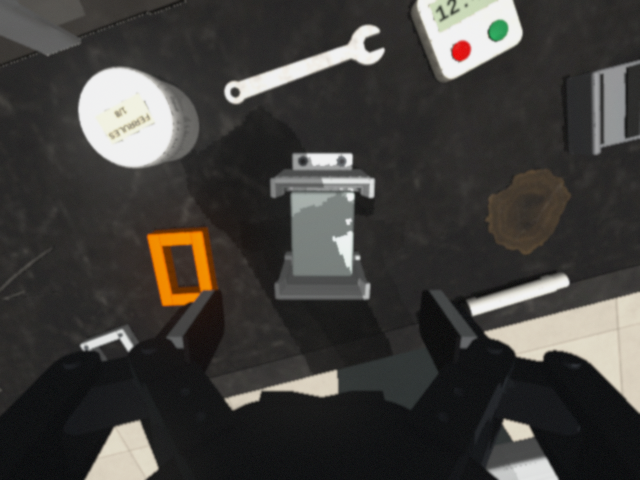

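The window is seated squarely in the holder at (323,232). The retainer lies under the gripper, about 1.4 mm off in x and in y, so I'll descend with that correction and grasp it.

```bash
python3 -m handwheel '[[0.0022,0.0024,-0.06,0,1],[0,0,-0.07,0,1],[0,0,-0.06,0,1],[0,0,-0.01,0,1],[0,0,0,0,1]]'; python3 -m handwheel '[[0,0,-0.004,0,1],[0,0,0,0,1]]'
```

```text
time: 25.68
eef_pos: [407.6, 269.0, 6.1]
tool_rot: [3.141, 0.0, 0.08]
force: [0.4, 0.0, -0.2]
width: 0.996
grasp_force: 0.0
time: 25.92
eef_pos: [407.9, 269.6, 4.4]
tool_rot: [-3.141, -0.002, 0.081]
force: [-0.5, 0.6, -0.4]
width: 1.005
grasp_force: 0.0
```

```bash
python3 -m handwheel '[[0,0,-0.006,0,1],[0,0,0,0,1],[0,0,0,0,-1],[0,0,0,0,-1],[0,0,0,0,-1],[0,0,0,0,-1],[0,0,0,0,-1],[0,0,0,0,-1]]'; python3 -m handwheel '[[0,0,0.03,0,-1],[0,0,0.06,0,-1],[0,0,0.08,0,-1],[0,0,0.05,0,-1],[0,0,0,0,-1],[0,0,0,0,-1]]'
```

```text
time: 26.92
eef_pos: [407.2, 269.4, 0.3]
tool_rot: [3.141, -0.0, 0.082]
force: [-1.0, -1.0, 5.4]
width: 0.538
grasp_force: 61.4
time: 27.68
eef_pos: [406.9, 268.9, 131.7]
tool_rot: [3.141, 0.0, 0.081]
force: [-0.7, -0.2, -1.4]
width: 0.538
grasp_force: 61.9
```

```bash
python3 -m handwheel '[[0.0217,-0.0653,0,-0.042,-1],[0.0217,-0.0653,0,-0.042,-1],[0.0217,-0.0653,0,-0.042,-1],[0.0217,-0.0653,0,-0.042,-1],[0.0217,-0.0653,0,-0.042,-1],[0.0217,-0.0653,0,-0.042,-1],[0,0,0,0,-1],[0,0,0,0,-1]]';python3 - <<'E'
from h import *
for i in range(3):
    c=cam("wrist"); s=sensors.get_state(); p=s["eef_pos"]; a=s["tool_rot"][2]; print(p,a)
cv2.imwrite("pics/w11.png",c["img"][:,:,::-1])
E
```

```text
time: 28.68
eef_pos: [484.3, 34.9, 130.8]
tool_rot: [3.141, 0.002, -0.296]
force: [-0.2, -0.4, -1.3]
width: 0.535
grasp_force: 61.9
[484.40167355  35.47198292 131.04221072] -0.29453510830230445
[484.50844385  35.65757873 131.22799452] -0.29408326026402154
[484.66838367  35.65918238 131.39292544] -0.2940091853790736
```

View pics/w11.png

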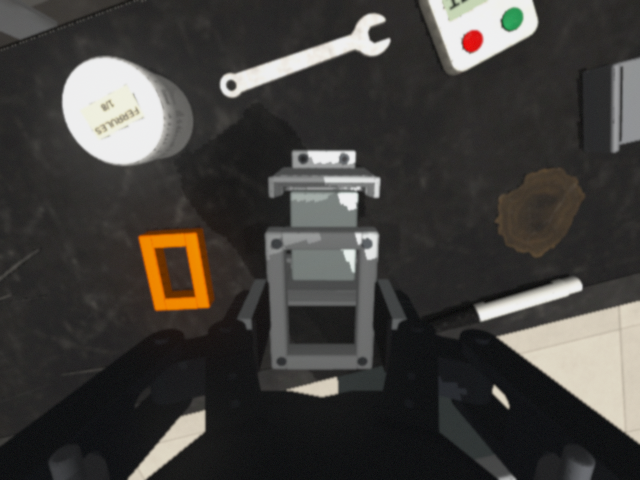

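The retainer is held square, with its four corner dots at (277,244), (367,243), (281,361) and (363,361). It lines up with the holder, so I'll nudge y by −1.4 mm and descend.

```bash
python3 -m handwheel '[[0.001,-0.0023,-0.04,0,-1],[0,0,-0.04,0,-1],[0,0,-0.03,0,-1],[0,0,-0.015,0,-1],[0,0,-0.01,0,-1],[0,0,0,0,-1]]'; python3 -m handwheel '[[0,0,-0.004,0,-1],[0,0,0,0,-1]]'
```

```text
time: 29.58
eef_pos: [485.9, 33.2, 50.8]
tool_rot: [-3.142, 0.0, -0.296]
force: [0.1, -0.1, -0.3]
width: 0.536
grasp_force: 61.9
time: 29.82
eef_pos: [486.1, 32.9, 48.6]
tool_rot: [-3.141, -0.0, -0.297]
force: [-0.7, -0.8, -0.4]
width: 0.541
grasp_force: 61.9
```

```bash
python3 -m handwheel '[[-0.001,0.0012,-0.005,0,-1],[0,0,0,0,-1]]'; python3 -m handwheel '[[0,0,-0.003,0,-1],[0,0,0,0,-1]]'; python3 -m handwheel '[[0,0,-0.002,0,-1],[0,0,0,0,-1]]'
```

```text
time: 30.08
eef_pos: [485.1, 33.7, 45.2]
tool_rot: [3.141, 0.0, -0.296]
force: [-0.3, -1.0, -0.4]
width: 0.542
grasp_force: 61.9
time: 30.32
eef_pos: [485.2, 33.7, 43.5]
tool_rot: [3.141, 0.0, -0.297]
force: [-0.4, -0.5, -0.3]
width: 0.539
grasp_force: 61.9
time: 30.58
eef_pos: [485.3, 33.6, 42.4]
tool_rot: [3.142, 0.0, -0.297]
force: [-0.1, 0.1, -0.7]
width: 0.537
grasp_force: 61.9
```

```bash
python3 -m handwheel '[[0,0,-0.0015,0,-1],[0,0,0,0,-1]]'
```

```text
time: 30.82
eef_pos: [485.4, 33.7, 42.3]
tool_rot: [3.141, -0.0, -0.297]
force: [-1.8, -0.9, 8.2]
width: 0.543
grasp_force: 62.9
```

Contact. I'll release, lift clear and check.

```bash
python3 -m handwheel '[[0,0,0,0,0.3],[0,0,0,0,0.6],[0,0,0,0,1],[0,0,0,0,1],[0,0,0.02,0,1],[0,0,0.06,0,1],[0,0,0.08,0,1],[0,0,0.05,0,1]]';  python3 -m handwheel '[[0,0,0,0,1],[0,0,0,0,1]]'
python3 - <<'E'
from h import *
c=cam("wrist"); d=cam("side")
print(sensors.get_state()["eef_pos"],sensors.get_state()["force"])
a=cv2.resize(c["img"][120:330,210:430],(400,382)); b=cv2.resize(d["img"][210:290,265:365],(400,320)); b=cv2.copyMakeBorder(b,0,62,0,0,0)
cv2.imwrite("pics/fin.png",np.hstack([a,b])[:,:,::-1])
E
```

```text
time: 31.82
eef_pos: [486.1, 33.9, 170.5]
tool_rot: [-3.14, -0.003, -0.296]
force: [0.6, 1.1, 0.0]
width: 0.998
grasp_force: 0.0
time: 32.08
eef_pos: [484.8, 33.5, 167.3]
tool_rot: [3.141, 0.0, -0.297]
force: [-0.4, -0.5, -0.6]
width: 0.997
grasp_force: 0.0
[484.43826452  33.55404829 166.50750298] [-0.44140842 -0.83480297 -0.52268247]
```

View pics/fin.png

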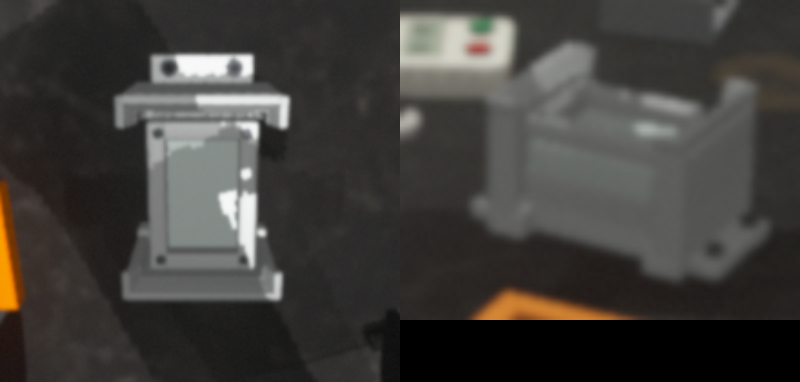

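The stack is square and flat in the holder: the retainer's dots show at the corners, with the window and spacer layered below it. I'm handing in.

```bash
python3 -c "
from rig import order
print(order.hand_in())"
```

```text
the job is handed in; nothing more can be done
None
```

The window cell is built in the holder (spacer, window, retaining frame) and handed in after about 32 s of robot time; the last pictures show the stack flat and centred, but no verdict was returned.

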